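# Shut the slab cassette and hang it up to drip

## Task

Swing the flap of the standing steel rinse cassette up against its other half so that the two halves meet edge to edge, then pick the shut cassette up, keep it upright, and hang it by the handle on the hook of the drip stand. Leave the green tub, the bottle and the cup where they stand.

Things in the scene. Friction and masses are not known exactly. Their poses are not given: they have to be found in the camera images.
- cassette: Loose steel rinse cassette, 0.4 kg: two shallow trays, each 130 mm long (y), 70 mm high, 15 mm thick, on edge, hinged along their lower edges like a book. Origin at table level below the seam, amid two black feet (60 mm along x, at y = +-50 mm). Trays stand from z = 22 to 92 mm; the fixed half, with feet and handle, at x = 0 to 15 mm, the flap at x = -15 to 0 mm when shut. See handle_mid.
- handle_mid (a point): Middle of the cassette's fixed arch handle (8 mm round bar), on the centre line of its straight top bar, 142 mm above the cassette's origin; axes as the cassette's. The bar runs along y from -50 to +50 mm, with uprights at both ends down to the trays; the opening under it is 46 mm high and 92 mm wide.
- flap (a joint): Angle of the cassette's hinged half: 0 = shut, edge to edge with the fixed half; positive = its top leans out to the cassette's -x side (starts 0.25 to 0.45 rad open). Hinge along the cassette's y at x = 0, z = 22 mm; stiff, it stays where it is left and yields to about 1 N at its top edge.
- flap_edge (a point): Middle of the flap's top rim edge on the seam side, 70 mm from the hinge; meets the fixed half's top edge when shut.
- stand: Fixed drip stand; origin on the table. Grey tray 120 x 130 mm, 16 mm high (x -75 to +45 mm); behind it a dark foot 100 mm wide (x to +106 mm) with a 16 mm square post at x = +70 mm, 258 mm high. From the post a hook arm of 8 mm round bar runs at y = 0 towards -x, its top at z = 245 mm, to x = -45 mm, then turns up to a tip at x = -54 mm, top at z = 265 mm.
- hook_seat (a point): Point on top of the hook arm, midway between post and upturned tip (stand x = -5 mm, z = 245 mm); axes as the stand's: the hook points to -x.
- tub: Loose open green plastic tub, 120 mm across and 100 mm high, origin under its centre. Bystander.
- bottle: Loose clear bottle with red cap, 56 mm across and 180 mm high, beside the stand; origin under its centre. Bystander.
- cup: Loose clear plastic cup, 68 mm across and 90 mm high, on the other side of the stand; origin under its centre. Bystander.

How it is judged (in metres and radians):
On the way, in this order (a step that is already met when the one before it is completed fails the run):
1. The flap is shut (within 0.05 rad, edges meeting) while the cassette still stands on the table (value of joint flap below 0.05 rad and height (world z) of cassette below 0.02 m), for 0.2 s.
2. The shut cassette is lifted more than 50 mm off the table, touching neither table nor stand (value of joint flap below 0.05 rad and height (world z) of cassette above 0.05 m and contact force between cassette and stand below 0.1 N), for 0.2 s.
At the end, for the whole second after the job is handed in: The cassette hangs at rest from the hook by its handle, the middle of the bar within 40 mm of the hook seat, its feet more than 80 mm above the table, within 0.25 rad of upright, its weight on the stand, still shut (flap under 0.05 rad); tub, bottle and cup are within 30 mm of where they stood (value of joint flap below 0.05 rad and distance between handle_mid and hook_seat below 0.04 m and height (world z) of cassette above 0.08 m and angle between cassette's own z axis and vertical below 0.25 rad and contact force between cassette and stand above 1.5 N and linear speed of cassette below 0.05 m/s and distance of each of tub, bottle, cup from where it was at the start of the episode below 0.03 m); the robot touches nothing.
It fails at once if the cassette leans more than 0.6 rad from upright (angle between cassette's own z axis and vertical above 0.6 rad).
It fails at once if the tub is moved more than 30 mm or tipped by more than 0.3 rad (distance of tub from where it was at the start of the episode above 0.03 m or angle between tub's own z axis and vertical above 0.3 rad).
It fails at once if the bottle is moved more than 30 mm or tipped by more than 0.3 rad (distance of bottle from where it was at the start of the episode above 0.03 m or angle between bottle's own z axis and vertical above 0.3 rad).
It fails at once if the cup is moved more than 30 mm or tipped by more than 0.3 rad (distance of cup from where it was at the start of the episode above 0.03 m or angle between cup's own z axis and vertical above 0.3 rad).
It also fails if it takes over 70 s, if anything falls off the work surface, if the arm or the gripper's body presses on something with over 40 N, if the wrist force passes 120 N, or if a joint passes its speed limit or range.

## Robot

A 6-joint arm with a two-finger parallel gripper is mounted at the origin on the work surface. World frame = base frame: x ahead of the robot, y to its left, z up, the work surface at z = 0. Lengths are in mm, angles in degrees, forces in N, time in s.
With the tool pointing down it reaches from about 275 to 825 mm from the base axis. Payload 4.9 kg.
Tool frame: the origin (TCP) lies on the mounting face of the last link; the fingertips stand 173 mm ahead of it and the grasp point (between the pads) lies 155 mm ahead of it (manip.pinch_z is the distance from the TCP to the grasp point, in mm); z points along the fingers, y is the line along which they close (so a half turn about z gives the same grasp; the last joint's range is limited). The gripper opens to 85 mm and grips with 20 to 120 N. Pads are 22 mm wide; open, the fingers measure 114 mm over their backs; the gripper's body (76 mm by 85 mm) begins 54 mm behind the grasp point. The pads swing forward as they close: fully open they stand 13 mm farther back than shut.
Start: joints at [-84.924, 18.69, -11.035, 60.275, 0, 82.311], TCP at [121.539, -536.421, 404.681] pointing down, gripper open.
Joint ranges: [-152.03, 152.03], [-55.5, 102.48], [-74.3, 77.21], [-110.64, 120.58], [-84.22, 78.4], [-180, 180]. Speed limits (degrees/s): [147.25, 147.25, 180, 180, 180, 180].

## Interface

Orientations are given as a 3x3 rotation matrix whose columns are the frame's x, y, z axes.
In Python, from cell import manip gives the robot as it stands.
- The arm moves only by the tool send_rows, never from a script. Its argument "plan" is a list of rows, each an object with "delta_pos": the shift along the world's x, y, z in mm, a list of three; "delta_rot": the turn, a rotation vector about the world's x, y, z in degrees, a list of three; "claw": the closure, from -1 (fully open) to 1 (shut). In form: [{"delta_pos": [dx, dy, dz], "delta_rot": [wx, wy, wz], "claw": claw}, ...]. A call has 1 to 5 rows; each row shifts and turns the commanded pose from where the row before left it; what a row does not reach is not made up. A row lasts 1/12 s, in which the tool goes at most 41.7 mm and 7.16 degrees, less where a joint would pass 70% of its speed; a pose out of reach is approached as far as the arm can. A call with a gripper value outside its range is refused whole. The fingers move at their own pace and stop on an object; the grip force is fixed at half the most. Time passes only in rows, so rows that do not move let the fingers close. It gives the time, the measured TCP pose, the force, the opening and the grip force at its end, in the units of the state.
- manip.get_state(): the state, without advancing time (a new reading comes with each control period).
- manip.grab_frame(name): name is "scene" or "top"; returns a dict with "image" (400x640x3 uint8, red, green, blue), "K" (3x3 intrinsics, pixels), "R" (3x3) and "t" (3): a world point X has camera coordinates R X + t. Camera axes: x right, y down, z forward; pixel columns grow to the right and rows downward; lengths in mm; the calibration is good to about 2 mm. A picture is of the moment at which its call begins. There is no depth.
- manip.finish_job(): hands the job in; it is judged then, once.
The state is a dict: "t": time; "qpos": joint angles; "qd": joint speeds; "effort": joint torques, N m; "position": TCP position; "tool_rot": TCP orientation; "force": force on the tool from outside, world axes, zero at the start; "wrist_torque": the same for the moment, N m; "gripper_width": opening from 0.0 (shut) to 1.0 (fully open); "grip_force": force on a finger pad.
Only numpy, scipy, OpenCV 4.12 (cv2) and the standard library are available. Lean on these libraries where they do the work, as an engineer would, in place of code of your own. Each camera call takes 0.05 s, during which the arm holds its last target. There are 200 camera calls.

## Working session

There is one attempt and no reset: what is moved stays moved. The work goes in short steps, Python scripts to look and compute and a tool call to move; the robot and the scene stay as the last step left them, time stands still between calls to the robot, and variables do not carry over. Pictures are saved under pics/ and viewed, at most 11 in all, crops included, and the job is handed in when it is done.

Besides the shell and the picture viewer there is one more tool, called after "Request:" as name(argument=value, ...) on one line, values as JSON. send_rows: Moves the arm, as the interface text tells. Its arguments: {"type":"object","properties":{"plan":{"type":"array","items":{"type":"object","properties":{"delta_pos":{"type":"array","items":{"type":"number"}},"delta_rot":{"type":"array","items":{"type":"number"}},"claw":{"type":"number"}}}}},"required":["plan"]}

```bash
mkdir -p pics; ls; python3 - <<'E'
from cell import manip
import cv2,pickle
for n in("scene","top"):
    f=manip.grab_frame(n); pickle.dump(f,open(f"{n}0.pkl","wb")); cv2.imwrite(f"pics/{n}0.png",f["image"][...,::-1])
    print(n,f["K"],f["R"],f["t"])
s=manip.get_state();print(s)
E
```

```text
pics
scene [[390.54589446   0.         322.50610426]
 [  0.         390.54589446 205.75308634]
 [  0.           0.           1.        ]] [[ 0.35095482  0.9363245  -0.01127563]
 [ 0.81036765 -0.30973291 -0.49736284]
 [-0.46918545  0.16541448 -0.86746934]] [-206.14575116 -397.56757003 1648.30053313]
top [[404.26090059   0.         323.14251851]
 [  0.         404.26090059 192.74330067]
 [  0.           0.           1.        ]] [[ 0.02511561 -0.99949393  0.01952176]
 [-0.99110442 -0.02744831 -0.13022524]
 [ 0.13069518 -0.01607742 -0.99129223]] [ -24.11689492  592.48404951 1243.86959642]
{'t': 0.1, 'qpos': array([-8.49253788e+01,  1.87284470e+01, -1.10857251e+01,  6.02758108e+01,
       -1.54659870e-03,  8.23091633e+01]), 'qd': array([-0.04056066, -0.01630211,  0.07372152, -0.0510956 , -0.0791902 ,
        0.01588071]), 'effort': array([ 1.45358408e-03, -4.44238186e+01,  2.63038766e+01,  7.80507195e-03,
       -9.39918914e-05,  3.55296400e-06]), 'position': array([ 121.49688864, -536.15055253,  403.97869615]), 'tool_rot': array([[ 9.75282754e-01,  2.20960456e-01, -1.65802842e-04],
       [ 2.20960442e-01, -9.75281520e-01,  1.56195449e-03],
       [ 1.83425728e-04, -1.55998314e-03, -9.99998766e-01]]), 'force': array([ 0.05286197, -0.32505066, -0.1169209 ]), 'wrist_torque': array([ 0.00701228,  0.00806348, -0.0130639 ]), 'grip_force': 0.0, 'gripper_width': 1.0002550901914915}
```

View pics/scene0.png

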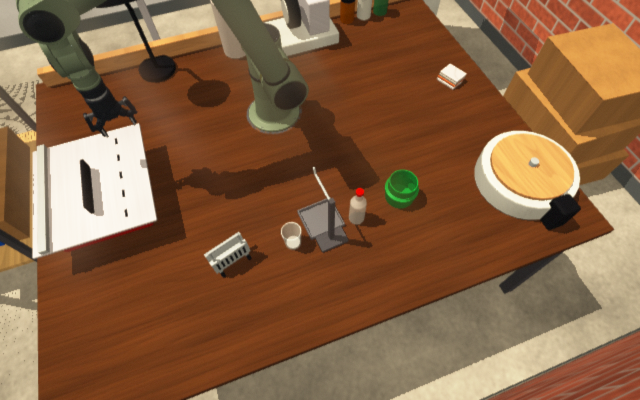

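View pics/top0.png

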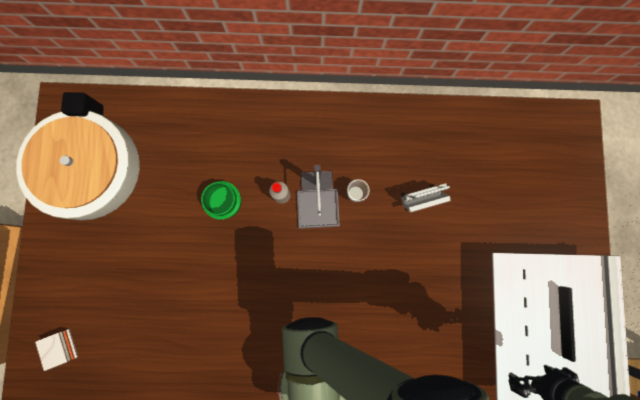

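The scene view has the cassette near (228,252) and the stand near (325,220). In the top view they are near (427,197) and (318,200). I'll enlarge both.

```bash
python3 - <<'E'
import cv2,numpy as np
a=cv2.imread("pics/scene0.png");b=cv2.imread("pics/top0.png")
r=lambda im,x,y,w,h,s:cv2.resize(im[y:y+h,x:x+w],None,fx=s,fy=s,interpolation=cv2.INTER_CUBIC)
A=r(a,195,225,65,50,6);B=r(b,395,172,65,50,6);C=r(a,275,160,100,100,3);D=r(b,265,155,110,85,3)
o=np.zeros((600,800,3),np.uint8)
o[:300,:390]=A;o[:300,400:790]=B;o[300:600,:300]=C;o[300:555,400:730]=D
cv2.imwrite("pics/crop.png",o)
E
```

```text
(no output)
```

View pics/crop.png

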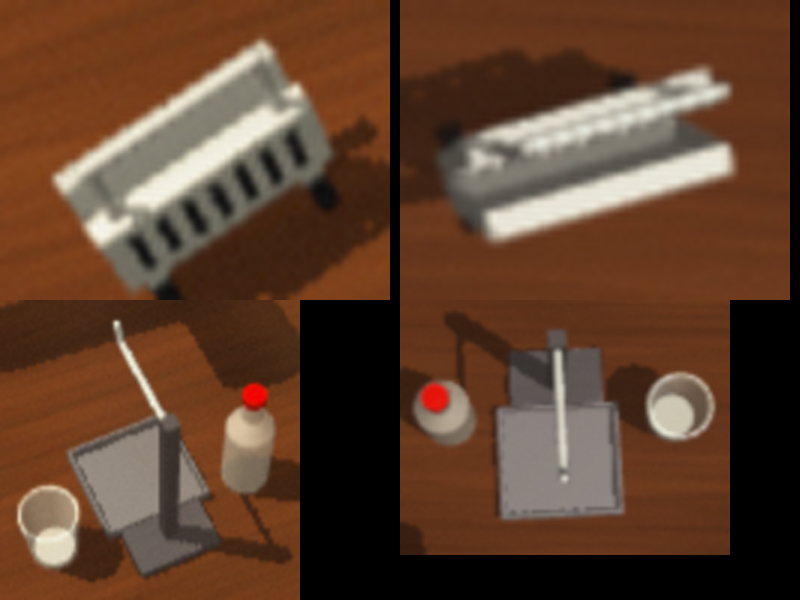

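```bash
cat >h.py <<'E'
import numpy as np,pickle
F={n:pickle.load(open(f"{n}0.pkl","rb")) for n in("scene","top")}
def ray(n,p):
    f=F[n];d=f["R"].T@np.linalg.inv(f["K"])@[p[0],p[1],1];return -f["R"].T@f["t"],d
def onz(n,p,z):
    c,d=ray(n,p);return c+d*(z-c[2])/d[2]
def proj(n,X):
    f=F[n];q=f["K"]@(f["R"]@np.asarray(X,float)+f["t"]);return q[:2]/q[2]
def tri(p,q):
    a,d=ray("scene",p);b,e=ray("top",q);s=np.linalg.lstsq(np.c_[d,-e],b-a,rcond=None)[0]
    X,Y=a+d*s[0],b+e*s[1];return (X+Y)/2,np.linalg.norm(X-Y)
E
python3 - <<'E'
from h import *
import cv2
np.set_printoptions(precision=1,suppress=True)
c=lambda u,v,x,y,s:(x+(u+.5)/s-.5,y+(v+.5)/s-.5)
A=lambda u,v:c(u,v,195,225,6)
B=lambda u,v:c(u-400,v,395,172,6)
C=lambda u,v:c(u,v-300,275,160,3)
D=lambda u,v:c(u-400,v-300,265,155,3)
print("flap inner",onz("top",B(485,212),88),onz("top",B(728,147),88),"outer",onz("top",B(490,240),82),onz("top",B(733,175),82))
print("fixed outer top edge scene",onz("scene",A(103,243),92),onz("scene",A(310,100),92))
print("fixed outer top edge scene, upper end line top view",onz("top",B(710,70),92))
print("upperline scene @142",onz("scene",A(60,185),142),onz("scene",A(265,45),142),"@86",onz("scene",A(60,185),86),onz("scene",A(265,45),86))
print("handle r top",onz("top",B(728,92),142))
print("hook tip",tri(C(117,325),D(564,478)),"post top",tri(C(170,420),D(557,338)))
print("tray",[onz("top",D(*p),16)[:2] for p in((499,405),(617,403),(623,513),(502,518))])
print("tub",onz("top",(221,198),100),"bottle",tri(C(255,396),D(434,397)),"cup",onz("top",D(681,406),90))
for n,(x,y) in dict(scene=(198,228),top=(397,178)).items():
    im=F[n]["image"][y:y+46,x:x+60,::-1]
    cv2.imwrite(f"pics/{n}_big.png",cv2.resize(im,None,fx=13,fy=13,interpolation=cv2.INTER_NEAREST))
E
```

```text
flap inner [ 550.1 -269.8   88. ] [ 586.8 -394.6   88. ] outer [ 536.4 -273.7   82. ] [ 573.2 -398.9   82. ]
fixed outer top edge scene [ 628.4 -380.9   92. ] [ 588.  -259.7   92. ]
fixed outer top edge scene, upper end line top view [ 625.8 -384.6   92. ]
upperline scene @142 [ 614.1 -386.6  142. ] [ 574.9 -270.9  142. ] @86 [ 585.6 -396.    86. ] [ 544.4 -274.4   86. ]
handle r top [ 606.9 -377.   142. ]
hook tip (array([508. ,   3.9, 256.8]), np.float64(0.5167164607737273)) post top (array([631.7,  13.4, 257. ]), np.float64(0.7207852046843412))
tray [array([603.7,  73.7]), array([609.4, -53.4]), array([491.2, -62.2]), array([482.5,  66.4])]
tub [560.5 298.6 100. ] bottle (array([588.4, 128.2, 169.9]), np.float64(0.09343925337451174)) cup [ 597.6 -114.9   90. ]
```

View pics/scene_big.png

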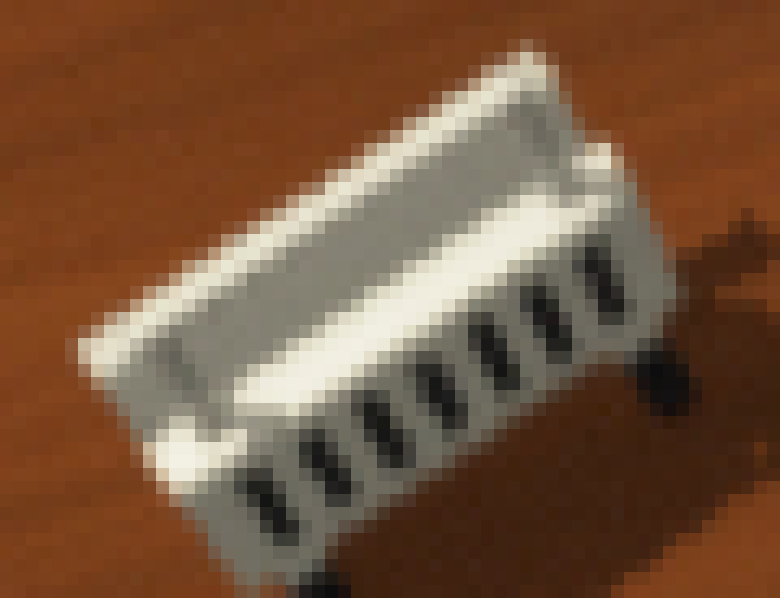

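View pics/top_big.png

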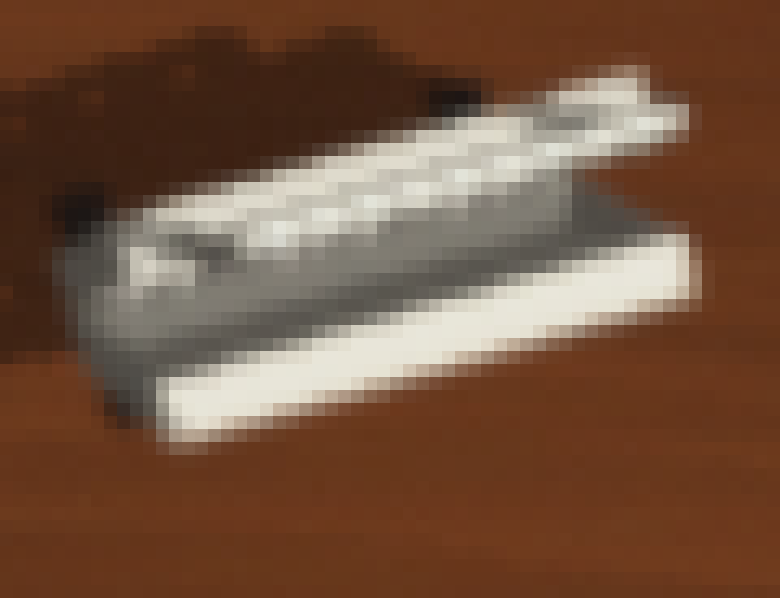

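The flap rim is the lower white band in the top view, (160,400) to (695,270) in the crop. The handle bar is the speckled line from (250,240) to (685,118). My plan is to pinch the trays shut from the +y end with a 45° tilted tool, then re-grasp the bar off-centre.

```bash
cat >>h.py <<'E'
from scipy.spatial.transform import Rotation as Ro
def frame(yaw,tilt):   # tool y along heading yaw; fingers lean to -y side by tilt
    u=np.array([np.cos(np.radians(yaw)),np.sin(np.radians(yaw)),0]);z=Ro.from_rotvec(-np.radians(tilt)*u).apply([0,0,-1.])
    return np.c_[np.cross(u,z),u,z]
def delta(R,p):
    from cell import manip
    s=manip.get_state();return np.round(p-s["position"],1),np.round(Ro.from_matrix(R@s["tool_rot"].T).as_rotvec(degrees=True),2)
E
python3 - <<'E'
from h import *
np.set_printoptions(precision=1,suppress=True)
g=lambda u,v,x,y:(x+(u+.5)/13-.5,y+(v+.5)/13-.5)
T=lambda u,v:g(u,v,397,178)
S=lambda u,v:g(u,v,198,228)
print("bar",onz("top",T(250,240),142),onz("top",T(685,118),142))
print("fixed outer",onz("scene",S(170,492),92),onz("scene",S(628,200),92),onz("top",T(120,218),92),onz("top",T(640,72),92))
print("flap in",onz("top",T(160,380),87),onz("top",T(692,238),87))
yaw=17;O=np.array([593.7,-324.7,0]);c,s=np.cos(np.radians(yaw)),np.sin(np.radians(yaw))
W=lambda x,y,z:O+[c*x-s*y,s*x+c*y,z]
for nm,X in dict(barR=(0,-50,142),barL=(0,50,142),outR=(15,-65,92),outL=(15,65,92)).items(): print(nm,W(*X),"top big",(proj("top",W(*X))-[397,178]+.5)*13,"scene big",(proj("scene",W(*X))-[198,228]+.5)*13)
R=frame(17,45);G=W(-7,57,72)
print("pre",delta(R,G-240*R[:,2]),"grasp",G-148*R[:,2],"z",R[:,2])
E
```

```text
bar [ 577.2 -278.   142. ] [ 607.8 -377.   142. ]
fixed outer [ 628.1 -384.5   92. ] [ 593.2 -262.4   92. ] [ 588.1 -259.8   92. ] [ 626.3 -383.1   92. ]
flap in [ 550.7 -270.3   87. ] [ 587.7 -396.5   87. ]
barR [ 608.3 -372.5  142. ] top big [665.8 115.5] scene big [146.7 321.3]
barL [ 579.1 -276.9  142. ] top big [245.3 232.2] scene big [516.1  82.4]
outR [ 627.  -382.5   92. ] top big [637.7  69.1] scene big [177.7 485.7]
outL [ 589.  -258.2   92. ] top big [113.3 214.3] scene big [641.  180.4]
pre (array([ 399.2,  426.2, -162.3]), array([-43.5,  25.1,  88.9])) grasp [ 539.7 -172.2  176.7] z [ 0.2 -0.7 -0.7]
```

Request:
send_rows(plan=[{"delta_pos":[26,28,-4],"delta_rot":[-2.9,1.67,5.93],"claw":-1},{"delta_pos":[26,28,-4],"delta_rot":[-2.9,1.67,5.93],"claw":-1},{"delta_pos":[26,28,-4],"delta_rot":[-2.9,1.67,5.93],"claw":-1},{"delta_pos":[26,28,-4],"delta_rot":[-2.9,1.67,5.93],"claw":-1},{"delta_pos":[26,28,-4],"delta_rot":[-2.9,1.67,5.93],"claw":-1}])

```text
t: 0.52
position: [252.2, -394.8, 384.2]
tool_rot: [[0.724, 0.686, -0.074], [0.646, -0.711, -0.277], [-0.243, 0.153, -0.958]]
force: [0.8, -0.3, 0.1]
gripper_width: 1.002
grip_force: 0.0
```

Request:
send_rows(plan=[{"delta_pos":[26,28,-4],"delta_rot":[-2.9,1.67,5.93],"claw":-1},{"delta_pos":[26,28,-4],"delta_rot":[-2.9,1.67,5.93],"claw":-1},{"delta_pos":[26,28,-4],"delta_rot":[-2.9,1.67,5.93],"claw":-1},{"delta_pos":[26,28,-4],"delta_rot":[-2.9,1.67,5.93],"claw":-1},{"delta_pos":[26,28,-4],"delta_rot":[-2.9,1.67,5.93],"claw":-1}])

```text
t: 0.93
position: [382.3, -254.6, 364.6]
tool_rot: [[0.277, 0.961, 0.007], [0.815, -0.231, -0.531], [-0.509, 0.153, -0.847]]
force: [0.4, -1.2, 0.0]
gripper_width: 0.999
grip_force: 0.0
```

Request:
send_rows(plan=[{"delta_pos":[26,28,-4],"delta_rot":[-2.9,1.67,5.93],"claw":-1},{"delta_pos":[26,28,-4],"delta_rot":[-2.9,1.67,5.93],"claw":-1},{"delta_pos":[26,28,-4],"delta_rot":[-2.9,1.67,5.93],"claw":-1},{"delta_pos":[26,28,-4],"delta_rot":[-2.9,1.67,5.93],"claw":-1},{"delta_pos":[26,28,-4],"delta_rot":[-2.9,1.67,5.93],"claw":-1}])

```text
t: 1.35
position: [512.4, -114.4, 344.3]
tool_rot: [[-0.212, 0.954, 0.212], [0.674, 0.3, -0.675], [-0.708, -0.001, -0.707]]
force: [0.5, -0.3, -0.5]
gripper_width: 1.002
grip_force: 0.0
```

```bash
cat >>h.py <<'E'
yaw=17;O=np.array([593.,-325.5,0]);c,s=np.cos(np.radians(yaw)),np.sin(np.radians(yaw))
W=lambda x,y,z:O+[c*x-s*y,s*x+c*y,z]
E
python3 - <<'E'
from h import *
from cell import manip
s=manip.get_state();print(s["position"],s["qpos"],s["force"])
R=frame(17,45);G=W(-7,57,72)
print(delta(R,G-240*R[:,2]),92*R[:,2])
E
```

```text
[ 512.37556929 -114.43653708  344.26727415] [-11.84781635  13.38695749 -36.70218604  13.83800397 -38.13537379
  51.54897455] [ 0.50651313 -0.32841605 -0.51938934]
(array([   7.6,    3.7, -102.6]), array([ 0.06, -0.03, -0.43])) [ 19.01989738 -62.21128116 -65.05382387]
```

Request:
send_rows(plan=[{"delta_pos":[2.6,1.7,-34],"delta_rot":[0,0,-0.4],"claw":-1},{"delta_pos":[2.5,1,-34],"delta_rot":[0,0,0],"claw":-1},{"delta_pos":[2.5,1,-34.6],"delta_rot":[0,0,0],"claw":-1},{"delta_pos":[4,-13,-13.6],"delta_rot":[0,0,0],"claw":-1},{"delta_pos":[3.2,-10.5,-11],"delta_rot":[0,0,0],"claw":-1}])

```text
t: 1.77
position: [525.3, -135.6, 214.4]
tool_rot: [[-0.207, 0.957, 0.202], [0.679, 0.289, -0.675], [-0.704, -0.002, -0.71]]
force: [-0.2, -1.0, 0.4]
gripper_width: 0.999
grip_force: 0.0
```

Request:
send_rows(plan=[{"delta_pos":[3,-9.7,-10.1],"delta_rot":[0,0,0],"claw":-1},{"delta_pos":[3,-9.7,-10.1],"delta_rot":[0,0,0],"claw":-1},{"delta_pos":[3,-9.7,-10.1],"delta_rot":[0,0,0],"claw":-1},{"delta_pos":[2.8,-9.6,-10.1],"delta_rot":[0,0,0],"claw":-1},{"delta_pos":[0,0,0],"delta_rot":[0,0,0],"claw":-1}])

```text
t: 2.18
position: [537.6, -175.9, 175.1]
tool_rot: [[-0.203, 0.958, 0.202], [0.679, 0.286, -0.676], [-0.705, -0.0, -0.709]]
force: [-0.2, -0.5, -0.4]
gripper_width: 0.998
grip_force: 0.0
```

```bash
python3 - <<'E'
from h import *
from cell import manip
import cv2
R=frame(17,45);G=W(-7,57,72)
print(delta(R,G-148*R[:,2]))
a=manip.grab_frame("scene")["image"][...,::-1];b=manip.grab_frame("top")["image"][...,::-1]
r=lambda im,x,y,w,h,s:cv2.resize(im[y:y+h,x:x+w],None,fx=s,fy=s,interpolation=cv2.INTER_CUBIC)
cv2.imwrite("pics/g1.png",np.hstack([r(a,180,190,100,100,4),r(b,370,150,100,100,4)]))
E
```

```text
(array([1.4, 3. , 1.5]), array([-0.13, -0.05,  0.38]))
```

View pics/g1.png

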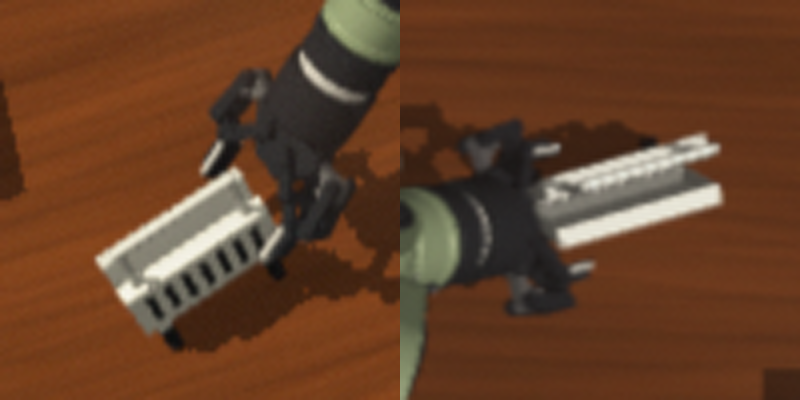

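Both fingers straddle the trays at the +y end, with the flap between them. I'll move in a little further and close.

Request:
send_rows(plan=[{"delta_pos":[2,-2.5,-3],"delta_rot":[0,0,0.2],"claw":-0.8},{"delta_pos":[0,0,0],"delta_rot":[0,0,0],"claw":-0.5},{"delta_pos":[0,0,0],"delta_rot":[0,0,0],"claw":-0.3},{"delta_pos":[0,0,0],"delta_rot":[0,0,0],"claw":-0.1},{"delta_pos":[0,0,0],"delta_rot":[0,0,0],"claw":0}])

```text
t: 2.7
position: [540.5, -177.1, 174.6]
tool_rot: [[-0.204, 0.956, 0.208], [0.678, 0.292, -0.675], [-0.706, 0.003, -0.708]]
force: [-0.4, 1.0, 0.5]
gripper_width: 0.502
grip_force: 0.8
```

Request:
send_rows(plan=[{"delta_pos":[0,0,0],"delta_rot":[0,0,0],"claw":0.1},{"delta_pos":[0,0,0],"delta_rot":[0,0,0],"claw":0.2},{"delta_pos":[0,0,0],"delta_rot":[0,0,0],"claw":0.25},{"delta_pos":[0,0,0],"delta_rot":[0,0,0],"claw":0.3},{"delta_pos":[0,0,0],"delta_rot":[0,0,0],"claw":0.35}])

```text
t: 3.12
position: [541.2, -177.5, 175.1]
tool_rot: [[-0.203, 0.957, 0.209], [0.676, 0.291, -0.676], [-0.708, 0.004, -0.706]]
force: [3.8, 3.0, 6.0]
gripper_width: 0.338
grip_force: 49.0
```

Request:
send_rows(plan=[{"delta_pos":[0,0,0],"delta_rot":[0,0,0],"claw":0.4},{"delta_pos":[0,0,0],"delta_rot":[0,0,0],"claw":0.5},{"delta_pos":[0,0,0],"delta_rot":[0,0,0],"claw":0.5},{"delta_pos":[0,0,0],"delta_rot":[0,0,0],"claw":0.5},{"delta_pos":[0,0,0],"delta_rot":[0,0,0],"claw":0.5}])

```text
t: 3.53
position: [541.2, -177.5, 175.2]
tool_rot: [[-0.203, 0.957, 0.209], [0.677, 0.291, -0.676], [-0.708, 0.004, -0.706]]
force: [2.7, 3.4, 6.8]
gripper_width: 0.331
grip_force: 58.7
```

Request:
send_rows(plan=[{"delta_pos":[0,0,0],"delta_rot":[0,0,0],"claw":0.2},{"delta_pos":[0,0,0],"delta_rot":[0,0,0],"claw":0},{"delta_pos":[0,0,0],"delta_rot":[0,0,0],"claw":0},{"delta_pos":[-2,6.5,7],"delta_rot":[0,0,0],"claw":0},{"delta_pos":[-4,13,14],"delta_rot":[0,0,0],"claw":0}])

```text
t: 3.95
position: [532.9, -158.3, 193.8]
tool_rot: [[-0.205, 0.957, 0.203], [0.678, 0.289, -0.676], [-0.705, -0.001, -0.709]]
force: [0.6, -0.2, -0.0]
gripper_width: 0.497
grip_force: 0.0
```

Request:
send_rows(plan=[{"delta_pos":[-4,13,14],"delta_rot":[0,0,0],"claw":0},{"delta_pos":[-4,13,14],"delta_rot":[0,0,0],"claw":0},{"delta_pos":[-4,13,14],"delta_rot":[0,0,0],"claw":0},{"delta_pos":[-4,13,35],"delta_rot":[0,0,0],"claw":0},{"delta_pos":[0,0,35],"delta_rot":[0,0,0],"claw":0}])

```text
t: 4.37
position: [515.7, -103.8, 306.5]
tool_rot: [[-0.211, 0.956, 0.203], [0.678, 0.293, -0.674], [-0.704, -0.004, -0.71]]
force: [0.4, 0.1, -0.6]
gripper_width: 0.498
grip_force: 0.0
```

```bash
python3 - <<'E'
from h import *
from cell import manip
import cv2
b=manip.grab_frame("scene")["image"][...,::-1];a=manip.grab_frame("top")["image"][...,::-1]
r=lambda im,x,y,w,h,s:cv2.resize(im[y:y+h,x:x+w],None,fx=s,fy=s,interpolation=cv2.INTER_NEAREST)
cv2.imwrite("pics/g2.png",np.vstack([r(b,197,225,66,48,6),r(a,397,170,66,48,6)]))
E
```

```text
(no output)
```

View pics/g2.png

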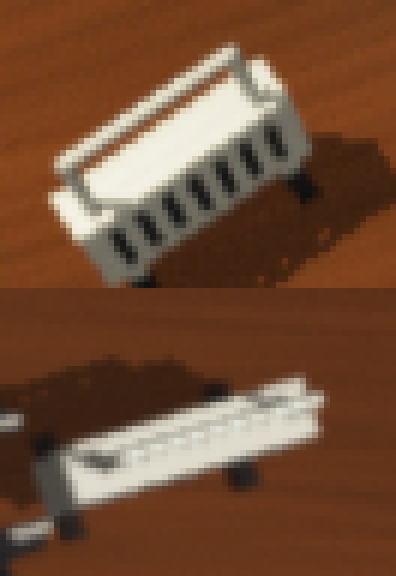

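The flap is shut. The handle bar runs from (65,162) to (233,50) in the upper crop, and from about (105,462) to (322,400) in the lower one. Next I'll locate the bar and go above it.

```bash
python3 - <<'E'
from h import *
np.set_printoptions(precision=1,suppress=True)
g=lambda u,v,x,y:(x+(u+.5)/6-.5,y+(v+.5)/6-.5)
S=lambda u,v:g(u,v,197,225); T=lambda u,v:g(u,v-288,397,170)
print("bar scene@142",onz("scene",S(65,161),142),onz("scene",S(234,50),142))
print("bar top",onz("top",T(105,464),142),onz("top",T(322,400),142), "tri R",tri(S(65,161),T(322,400)))
print("rim top corners",[onz("top",T(*p),92) for p in((72,505),(318,437),(302,377))])
print("rim outer scene",onz("scene",S(100,238),92),onz("scene",S(296,110),92))
E
```

```text
bar scene@142 [ 604.3 -375.8  142. ] [ 574.2 -280.8  142. ]
bar top [ 568.5 -273.1  142. ] [ 603.  -379.9  142. ] tri R (array([ 603.4, -377.9,  141.9]), np.float64(4.13328019401924))
rim top corners [array([ 553.2, -268.4,   92. ]), array([ 591.5, -394.3,   92. ]), array([ 622.2, -386.6,   92. ])]
rim outer scene [ 627.4 -376.    92. ] [ 593.2 -262.2   92. ]
```

```bash
python3 - <<'E'
from h import *
print(delta(frame(17,0),np.array([581.1,-307.5,360])))
E
```

```text
(array([  61.2, -202. ,   47. ]), array([43.15, 13.73,  0.27]))
```

Request:
send_rows(plan=[{"delta_pos":[8.8,-28.8,20],"delta_rot":[6.16,1.96,0.04],"claw":0},{"delta_pos":[8.8,-28.8,15],"delta_rot":[6.16,1.96,0.04],"claw":0},{"delta_pos":[8.8,-28.8,12],"delta_rot":[6.16,1.96,0.04],"claw":0},{"delta_pos":[8.8,-28.8,0],"delta_rot":[6.16,1.96,0.04],"claw":0},{"delta_pos":[8.8,-28.8,0],"delta_rot":[6.16,1.96,0.04],"claw":0}])

```text
t: 4.88
position: [562.1, -250.9, 355.8]
tool_rot: [[-0.288, 0.956, 0.061], [0.933, 0.295, -0.207], [-0.215, -0.002, -0.977]]
force: [1.0, 0.6, -0.2]
gripper_width: 0.501
grip_force: 0.0
```

Request:
send_rows(plan=[{"delta_pos":[8.6,-29,0],"delta_rot":[6.16,1.96,0.04],"claw":0},{"delta_pos":[8.6,-29,0],"delta_rot":[6.16,1.96,0.04],"claw":0},{"delta_pos":[0,0,0],"delta_rot":[0,0,0],"claw":0},{"delta_pos":[0,0,0],"delta_rot":[0,0,0],"claw":0}])

```text
t: 5.22
position: [579.1, -310.2, 351.6]
tool_rot: [[-0.294, 0.956, -0.01], [0.956, 0.294, 0.004], [0.007, -0.009, -1.0]]
force: [-0.5, 0.0, 0.0]
gripper_width: 0.497
grip_force: 0.0
```

```bash
python3 - <<'E'
from h import *
print(delta(frame(17,0),np.array([581.1,-307.5,296])))
E
```

```text
(array([  2. ,   2.7, -55.6]), array([-0.24, -0.59, -0.1 ]))
```

Request:
send_rows(plan=[{"delta_pos":[2,2.7,-14],"delta_rot":[-0.2,-0.6,-0.1],"claw":0},{"delta_pos":[0,0,-14],"delta_rot":[0,0,0],"claw":0},{"delta_pos":[0,0,-14],"delta_rot":[0,0,0],"claw":0},{"delta_pos":[0,0,-13],"delta_rot":[0,0,0],"claw":0},{"delta_pos":[0,0,0],"delta_rot":[0,0,0],"claw":0}])

```text
t: 5.63
position: [579.9, -302.6, 296.4]
tool_rot: [[-0.297, 0.955, -0.001], [0.955, 0.297, 0.002], [0.002, -0.001, -1.0]]
force: [-0.4, 1.4, 0.2]
gripper_width: 0.502
grip_force: 0.0
```

Request:
send_rows(plan=[{"delta_pos":[0,0,0],"delta_rot":[0,0,0],"claw":0.4},{"delta_pos":[0,0,0],"delta_rot":[0,0,0],"claw":0.6},{"delta_pos":[0,0,0],"delta_rot":[0,0,0],"claw":0.8},{"delta_pos":[0,0,0],"delta_rot":[0,0,0],"claw":1},{"delta_pos":[0,0,0],"delta_rot":[0,0,0],"claw":1}])

```text
t: 6.05
position: [581.5, -305.1, 300.6]
tool_rot: [[-0.296, 0.955, 0.005], [0.955, 0.296, -0.001], [-0.002, 0.004, -1.0]]
force: [-2.8, 0.6, 6.3]
gripper_width: 0.063
grip_force: 58.8
```

Request:
send_rows(plan=[{"delta_pos":[0,0,0],"delta_rot":[0,0,0],"claw":1},{"delta_pos":[0,0,0],"delta_rot":[0,0,0],"claw":1},{"delta_pos":[0,0,0],"delta_rot":[0,0,0],"claw":1}])

```text
t: 6.3
position: [581.4, -305.1, 300.6]
tool_rot: [[-0.296, 0.955, 0.004], [0.955, 0.296, -0.001], [-0.002, 0.004, -1.0]]
force: [-2.3, 1.4, 5.9]
gripper_width: 0.067
grip_force: 58.8
```

Request:
send_rows(plan=[{"delta_pos":[0,0,6],"delta_rot":[0,0,0],"claw":1},{"delta_pos":[0,0,12],"delta_rot":[0,0,0],"claw":1},{"delta_pos":[0,0,18],"delta_rot":[0,0,0],"claw":1},{"delta_pos":[0,0,18],"delta_rot":[0,0,0],"claw":1},{"delta_pos":[0,0,18],"delta_rot":[0,0,0],"claw":1}])

```text
t: 6.72
position: [581.1, -305.2, 371.8]
tool_rot: [[-0.296, 0.955, 0.002], [0.955, 0.296, 0.0], [-0.0, 0.002, -1.0]]
force: [0.4, 0.2, -5.3]
gripper_width: 0.067
grip_force: 58.5
```

Request:
send_rows(plan=[{"delta_pos":[0,0,18],"delta_rot":[0,0,0],"claw":1},{"delta_pos":[0,0,18],"delta_rot":[0,0,0],"claw":1},{"delta_pos":[0,0,18],"delta_rot":[0,0,0],"claw":1},{"delta_pos":[0,0,12],"delta_rot":[0,0,0],"claw":1},{"delta_pos":[0,0,6],"delta_rot":[0,0,0],"claw":1}])

```text
t: 7.13
position: [581.5, -305.4, 445.6]
tool_rot: [[-0.296, 0.955, 0.005], [0.955, 0.296, -0.002], [-0.003, 0.005, -1.0]]
force: [0.2, 0.3, -4.3]
gripper_width: 0.071
grip_force: 58.7
```

```bash
python3 - <<'E'
from h import *
from cell import manip
import cv2
s=manip.get_state();print(s["position"],s["force"],s["gripper_width"])
print(delta(frame(4.1,0),np.array([440.6,23.6,437])))
b=manip.grab_frame("scene")["image"][...,::-1]
cv2.imwrite("pics/g3.png",cv2.resize(b[130:280,160:360],None,fx=4,fy=4,interpolation=cv2.INTER_CUBIC))
E
```

```text
[ 581.48936617 -305.39846285  445.56743145] [ 0.17540695  0.34052362 -4.28405051] 0.0706761189430466
(array([-140.9,  329. ,   -8.6]), array([  0.15,   0.3 , -13.1 ]))
```

View pics/g3.png

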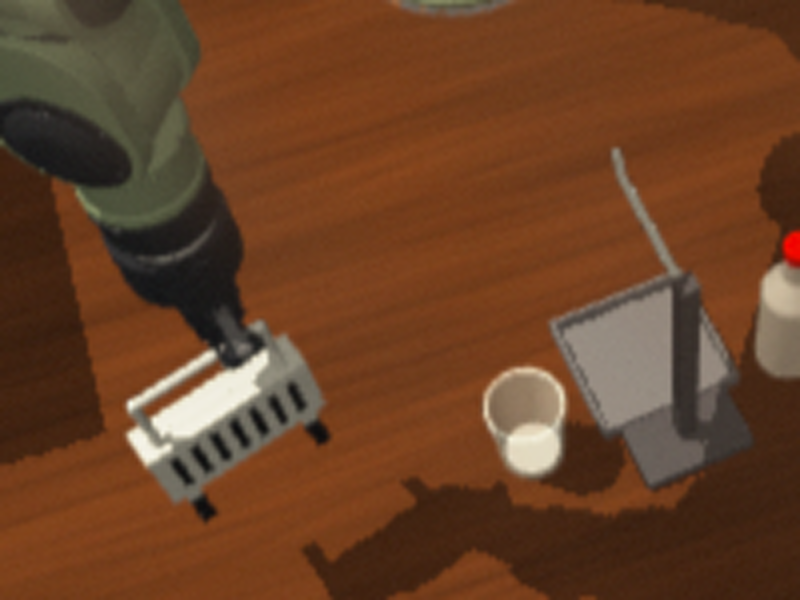

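The cassette is lifted, shut and looks upright, with the free end of its bar at about (132,405) in the crop. I'll check the roll numerically.

```bash
python3 - <<'E'
from h import *
M=np.array([587.5,-328.6,0.]);
for z in(279,287): print(z,(proj("scene",M+[54*s,-54*c,z])-[160,130]+.5)*4-.5)
for n,p in dict(feetR=(30,-50,0),feetL=(30,50,0)).items():
    print(n,(proj("scene",M+[c*p[0]-s*p[1],s*p[0]+c*p[1],145])-[160,130]+.5)*4-.5)
E
```

```text
279 [130.57338607 408.1245235 ]
287 [127.00756043 402.90636444]
feetR [208.45354949 512.72406311]
feetL [323.01884617 437.90096348]
```

The measured pixels match a level hang. I'll carry it to in front of the hook tip.

Request:
send_rows(plan=[{"delta_pos":[-5,10,0],"delta_rot":[0,0,-1],"claw":1},{"delta_pos":[-9,20,0],"delta_rot":[0,0,-1],"claw":1},{"delta_pos":[-11,24,0],"delta_rot":[0,0,-1],"claw":1},{"delta_pos":[-11,25,0],"delta_rot":[0,0,-1],"claw":1},{"delta_pos":[-11,25,0],"delta_rot":[0,0,-1],"claw":1}])

```text
t: 7.6
position: [533.4, -200.3, 441.9]
tool_rot: [[-0.21, 0.978, 0.001], [0.978, 0.21, 0.001], [0.0, 0.001, -1.0]]
force: [-0.2, 0.1, -4.8]
gripper_width: 0.064
grip_force: 58.6
```

Request:
send_rows(plan=[{"delta_pos":[-11,25,0],"delta_rot":[0,0,-1],"claw":1},{"delta_pos":[-11,25,0],"delta_rot":[0,0,-1],"claw":1},{"delta_pos":[-11,25,0],"delta_rot":[0,0,-1],"claw":1},{"delta_pos":[-11,25,0],"delta_rot":[0,0,-1],"claw":1},{"delta_pos":[-11,25,0],"delta_rot":[0,0,-1],"claw":1}])

```text
t: 8.02
position: [478.3, -75.0, 442.3]
tool_rot: [[-0.124, 0.992, 0.002], [0.992, 0.124, -0.0], [-0.001, 0.002, -1.0]]
force: [0.4, 0.1, -5.4]
gripper_width: 0.065
grip_force: 58.6
```

Request:
send_rows(plan=[{"delta_pos":[-11,25,-2],"delta_rot":[0,0,-1],"claw":1},{"delta_pos":[-11,25,-2],"delta_rot":[0,0,-1],"claw":1},{"delta_pos":[-10,25,-2],"delta_rot":[0,0,-1],"claw":1},{"delta_pos":[-8,25,-2],"delta_rot":[0,0,-0.1],"claw":1},{"delta_pos":[0,0,0],"delta_rot":[0,0,0],"claw":1}])

```text
t: 8.43
position: [436.8, 27.1, 434.1]
tool_rot: [[-0.076, 0.997, -0.0], [0.997, 0.076, 0.003], [0.003, -0.0, -1.0]]
force: [-1.5, 2.1, -5.4]
gripper_width: 0.062
grip_force: 58.4
```

```bash
python3 - <<'E'
from h import *
from cell import manip
import cv2
print(delta(frame(4.1,0),np.array([440.6,23.6,437])))
a=manip.grab_frame("scene")["image"][...,::-1];b=manip.grab_frame("top")["image"][...,::-1]
r=lambda im,x,y,w,h,s:cv2.resize(im[y:y+h,x:x+w],None,fx=s,fy=s,interpolation=cv2.INTER_CUBIC)
cv2.imwrite("pics/g4.png",np.hstack([r(a,250,110,100,120,4),r(b,270,150,100,120,4)]))
E
```

```text
(array([ 3.8, -3.5,  2.9]), array([-0.17, -0.02, -0.26]))
```

View pics/g4.png

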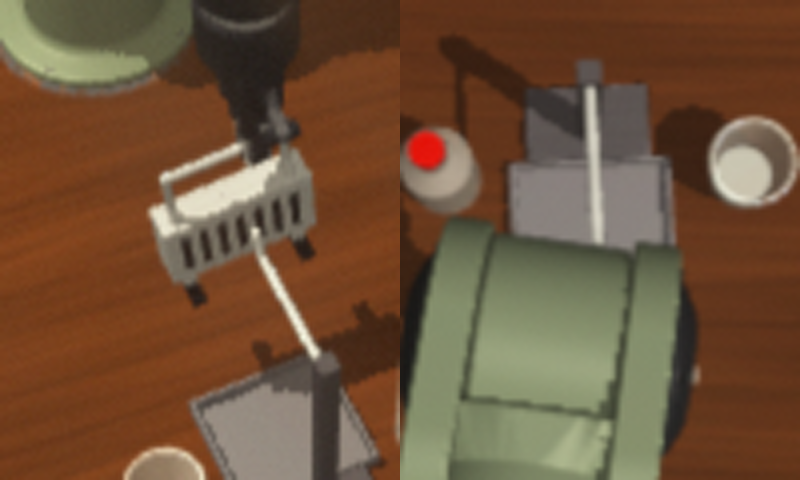

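The bar's free end is at about (165,182) in the left crop, and the hook tip is straight ahead at (255,235). I'll confirm the bar's position before threading.

```bash
python3 - <<'E'
from h import *
from cell import manip
s=manip.get_state();p=s["position"];print(p)
yt=s["tool_rot"][:2,1];yb=np.array([-yt[1],yt[0]])
for k in(54,0): 
    e=np.r_[p[:2]-yb*(24.3+k),p[2]-158.6];print(e,(proj("scene",e)-[250,110]+.5)*4-.5)
print(delta(frame(4.1,0),np.array([440.6,23.6,437])),delta(frame(4.1,0),np.array([555.3,31.8,437])))
E
```

```text
[438.69545684  24.53071646 434.68812835]
[444.47084006 -53.55583004 276.08812835] [155.92508584 177.19564584]
[4.40487817e+02 2.96960651e-01 2.76088128e+02] [220.84763597 153.18490469]
(array([ 1.9, -0.9,  2.3]), array([ 0.1 ,  0.13, -0.13])) (array([116.6,   7.3,   2.3]), array([ 0.1 ,  0.13, -0.13]))
```

Request:
send_rows(plan=[{"delta_pos":[5,0,2],"delta_rot":[0,0,0],"claw":1},{"delta_pos":[12,0.8,0.5],"delta_rot":[0,0,0],"claw":1},{"delta_pos":[14,1,0],"delta_rot":[0,0,0],"claw":1},{"delta_pos":[14,1,0],"delta_rot":[0,0,0],"claw":1},{"delta_pos":[12,1,0],"delta_rot":[0,0,0],"claw":1}])

```text
t: 8.95
position: [498.1, 26.5, 437.6]
tool_rot: [[-0.07, 0.998, 0.004], [0.998, 0.07, -0.001], [-0.002, 0.004, -1.0]]
force: [-0.2, 0.4, -4.4]
gripper_width: 0.069
grip_force: 58.5
```

Request:
send_rows(plan=[{"delta_pos":[13,0.8,0],"delta_rot":[0,0,0],"claw":1},{"delta_pos":[15,1,0],"delta_rot":[0,0,0],"claw":1},{"delta_pos":[15,1,0],"delta_rot":[0,0,0],"claw":1},{"delta_pos":[12,0.7,0],"delta_rot":[0,0,0],"claw":1},{"delta_pos":[4,0,0],"delta_rot":[0,0,0],"claw":1}])

```text
t: 9.37
position: [557.7, 29.9, 437.0]
tool_rot: [[-0.07, 0.998, 0.004], [0.998, 0.07, -0.001], [-0.001, 0.004, -1.0]]
force: [1.1, 0.3, -4.9]
gripper_width: 0.066
grip_force: 58.6
```

```bash
python3 - <<'E'
from h import *
from cell import manip
print(manip.get_state()["force"],delta(frame(4.1,0),np.array([555.3,31.8,407.6])))
import cv2
a=manip.grab_frame("scene")["image"][...,::-1]
cv2.imwrite("pics/g5.png",cv2.resize(a[120:250,270:390],None,fx=4.5,fy=4.5,interpolation=cv2.INTER_CUBIC))
E
```

```text
[ 1.07662216  0.34621844 -4.87851295] (array([ -2.4,   1.9, -29.4]), array([0.07, 0.24, 0.09]))
```

View pics/g5.png

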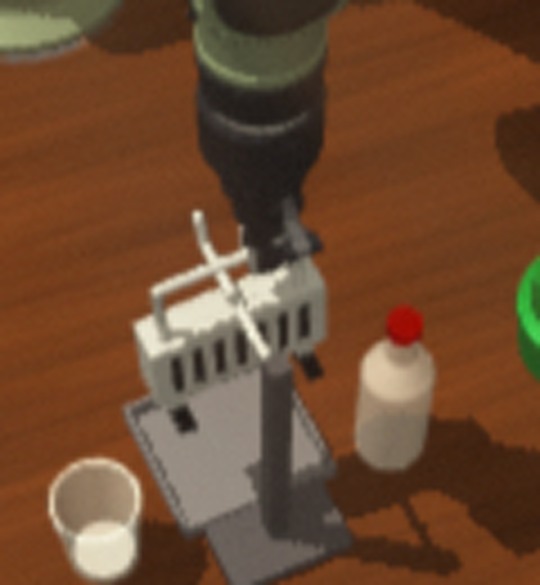

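The hook arm passes under the bar, crossing near (220,262) with the tip beyond at (197,215), so it is threaded. Now I'll lower.

Request:
send_rows(plan=[{"delta_pos":[-1,1,-6],"delta_rot":[0,0,0],"claw":1},{"delta_pos":[-1,0.5,-6],"delta_rot":[0,0,0],"claw":1},{"delta_pos":[0,0,-6],"delta_rot":[0,0,0],"claw":1},{"delta_pos":[0,0,-5],"delta_rot":[0,0,0],"claw":1},{"delta_pos":[0,0,0],"delta_rot":[0,0,0],"claw":1}])

```text
t: 9.83
position: [552.4, 32.6, 413.1]
tool_rot: [[-0.072, 0.997, 0.0], [0.997, 0.072, -0.001], [-0.001, 0.0, -1.0]]
force: [0.6, -0.0, -5.3]
gripper_width: 0.069
grip_force: 58.6
```

Request:
send_rows(plan=[{"delta_pos":[0,0,-2],"delta_rot":[0,0,0],"claw":1},{"delta_pos":[0,0,-2],"delta_rot":[0,0,0],"claw":1},{"delta_pos":[0,0,-1],"delta_rot":[0,0,0],"claw":1},{"delta_pos":[0,0,0],"delta_rot":[0,0,0],"claw":1}])

```text
t: 10.17
position: [553.3, 32.6, 409.5]
tool_rot: [[-0.072, 0.997, 0.003], [0.997, 0.072, -0.001], [-0.001, 0.003, -1.0]]
force: [0.1, -0.9, -3.8]
gripper_width: 0.063
grip_force: 58.6
```

Request:
send_rows(plan=[{"delta_pos":[0,0,-1],"delta_rot":[0,0,0],"claw":1},{"delta_pos":[0,0,-1],"delta_rot":[0,0,0],"claw":1},{"delta_pos":[0,0,0],"delta_rot":[0,0,0],"claw":1},{"delta_pos":[0,0,0],"delta_rot":[0,0,0],"claw":1}])

```text
t: 10.5
position: [553.5, 32.6, 407.8]
tool_rot: [[-0.072, 0.997, 0.004], [0.997, 0.072, -0.001], [-0.001, 0.004, -1.0]]
force: [0.3, -0.3, -3.2]
gripper_width: 0.066
grip_force: 58.8
```

Request:
send_rows(plan=[{"delta_pos":[0,0,-1],"delta_rot":[0,0,0],"claw":1},{"delta_pos":[0,0,-1],"delta_rot":[0,0,0],"claw":1},{"delta_pos":[0,0,0],"delta_rot":[0,0,0],"claw":1},{"delta_pos":[0,0,0],"delta_rot":[0,0,0],"claw":1}])

```text
t: 10.83
position: [553.5, 32.7, 406.6]
tool_rot: [[-0.072, 0.997, 0.005], [0.997, 0.072, -0.001], [-0.001, 0.005, -1.0]]
force: [-1.3, 1.8, 5.3]
gripper_width: 0.06
grip_force: 59.7
```

The stand now carries the weight. I'll ease up slightly, open gradually and retreat upward.

Request:
send_rows(plan=[{"delta_pos":[0,0,1],"delta_rot":[0,0,0],"claw":0.9},{"delta_pos":[0,0,0],"delta_rot":[0,0,0],"claw":0.8},{"delta_pos":[0,0,0],"delta_rot":[0,0,0],"claw":0.6},{"delta_pos":[0,0,0],"delta_rot":[0,0,0],"claw":0.4},{"delta_pos":[0,0,0],"delta_rot":[0,0,0],"claw":0.1}])

```text
t: 11.25
position: [553.4, 32.5, 406.3]
tool_rot: [[-0.072, 0.997, 0.003], [0.997, 0.072, -0.001], [-0.001, 0.003, -1.0]]
force: [-0.4, 0.4, 0.4]
gripper_width: 0.428
grip_force: 0.0
```

Request:
send_rows(plan=[{"delta_pos":[0,0,0],"delta_rot":[0,0,0],"claw":0},{"delta_pos":[0,0,0],"delta_rot":[0,0,0],"claw":0},{"delta_pos":[0,0,8],"delta_rot":[0,0,0],"claw":0},{"delta_pos":[0,0,15],"delta_rot":[0,0,0],"claw":0},{"delta_pos":[0,0,25],"delta_rot":[0,0,0],"claw":0}])

```text
t: 11.67
position: [552.7, 32.6, 453.4]
tool_rot: [[-0.072, 0.997, -0.001], [0.997, 0.072, -0.001], [-0.001, -0.002, -1.0]]
force: [0.9, 0.4, -0.2]
gripper_width: 0.498
grip_force: 0.0
```

Request:
send_rows(plan=[{"delta_pos":[0,0,25],"delta_rot":[0,0,0],"claw":0},{"delta_pos":[-10,0,25],"delta_rot":[0,0,0],"claw":0},{"delta_pos":[-30,0,10],"delta_rot":[0,0,0],"claw":0},{"delta_pos":[-35,0,0],"delta_rot":[0,0,0],"claw":0},{"delta_pos":[-35,0,0],"delta_rot":[0,0,0],"claw":0}])

```text
t: 12.08
position: [442.5, 32.5, 515.8]
tool_rot: [[-0.072, 0.997, 0.005], [0.997, 0.072, -0.001], [-0.002, 0.005, -1.0]]
force: [-0.3, 0.2, 0.0]
gripper_width: 0.497
grip_force: 0.0
```

Request:
send_rows(plan=[{"delta_pos":[0,0,0],"delta_rot":[0,0,0],"claw":0},{"delta_pos":[0,0,0],"delta_rot":[0,0,0],"claw":0},{"delta_pos":[0,0,0],"delta_rot":[0,0,0],"claw":0},{"delta_pos":[0,0,0],"delta_rot":[0,0,0],"claw":0},{"delta_pos":[0,0,0],"delta_rot":[0,0,0],"claw":0}])

```text
t: 12.5
position: [444.3, 32.5, 514.6]
tool_rot: [[-0.072, 0.997, 0.003], [0.997, 0.072, -0.001], [-0.001, 0.003, -1.0]]
force: [0.4, 0.2, -0.1]
gripper_width: 0.497
grip_force: 0.0
```

```bash
python3 - <<'E'
from cell import manip
import cv2,numpy as np
a=manip.grab_frame("scene")["image"][...,::-1]
for i in range(8): d=manip.grab_frame("scene")["image"][...,::-1]
w=np.s_[160:250,280:350];print(cv2.absdiff(a,d)[w].max())
cv2.imwrite("pics/g6.png",cv2.resize(d[120:250,270:390],None,fx=4.5,fy=4.5,interpolation=cv2.INTER_CUBIC))
E
```

```text
16
```

View pics/g6.png

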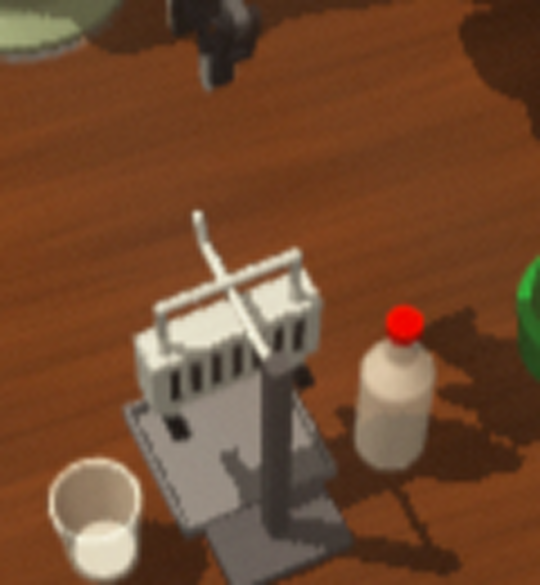

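It hangs level on the hook with the bar crossing at about (225,280), and the bottle and cup haven't moved. I'll let it settle, then hand in.

Request:
send_rows(plan=[{"delta_pos":[0,0,0],"delta_rot":[0,0,0],"claw":0},{"delta_pos":[0,0,0],"delta_rot":[0,0,0],"claw":0},{"delta_pos":[0,0,0],"delta_rot":[0,0,0],"claw":0},{"delta_pos":[0,0,0],"delta_rot":[0,0,0],"claw":0},{"delta_pos":[0,0,0],"delta_rot":[0,0,0],"claw":0}])

```text
t: 13.37
position: [443.3, 32.6, 514.6]
tool_rot: [[-0.072, 0.997, 0.003], [0.997, 0.072, -0.001], [-0.001, 0.003, -1.0]]
force: [0.0, -0.5, -0.2]
gripper_width: 0.496
grip_force: 0.0
```

```bash
python3 - <<'E'
from cell import manip
import cv2,numpy as np
f=[manip.grab_frame("scene")["image"] for i in range(40)]
w=np.s_[160:250,280:350];print([int(cv2.absdiff(f[i],f[-1])[w].max()) for i in(0,10,20,30,35)])
print(manip.finish_job())
E
```

```text
[46, 28, 18, 15, 13]
the job is handed in; nothing more can be done
None
```

I shut the cassette and hung it by its handle on the drip stand hook, with the tub, bottle and cup untouched; I handed the job in, but no verdict came back, and the cassette may still have been swinging very slightly.

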